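# Show the apprentice the next stop-out

## Robot

A 7-joint arm with a two-finger parallel gripper is mounted at the origin on the work surface. World frame = base frame: x ahead of the robot, y to its left, z up, the work surface at z = 0. Lengths are in m, angles in rad, forces in N, time in s.
With the tool pointing down it reaches from about 0.425 to 0.875 m from the base axis. Payload 4.7 kg.
Tool frame: the origin (TCP) lies between the finger pads, 19 mm behind the fingertips; this is the grasp point; z points along the fingers, y is the line along which they close (so a half turn about z gives the same grasp; the last joint's range is limited). The gripper opens to 87 mm and grips with 3 to 60 N. Pads are 19 mm wide; open, the fingers measure 117 mm over their backs; the gripper's body (75 mm by 190 mm) begins 51 mm behind the grasp point.
Start: joints at [1.22, 0.321, -0.07, 1.45, 0.023, 1.371, -0.057], TCP at [0.232, -0.607, 0.241] pointing down, gripper open.
Joint ranges: [-2.86, 2.86], [-0.3, 2.09], [-1.38, 1.24], [0.06, 2.45], [-1.56, 4.7], [0.09, 2.05], [-2.69, 2.69]. Speed limits (rad/s): [2.57, 2.57, 3.14, 3.14, 3.14, 3.14, 3.14].

## Interface

Orientations are given as a rotation vector (axis times angle).
In Python, from bench import ctrl gives the robot as it stands. The module is installed in compiled form; this text tells all that it offers.
- The arm moves only by the tool jog_arm, never from a script. Its argument "moves" is one flat list of numbers, 7 for each row, row after row: the shift along the tool's x, y, z in units of 30 cm (1.0 is 30 cm), then the turn, a rotation vector about the tool's x, y, z in units of 60 degrees (1.0 is 60 degrees), then the gripper's target within -1 to 1 (fully open at 1, half-way at 0, shut at -1). In form: [x, y, z, wx, wy, wz, fingers, x, y, z, wx, wy, wz, fingers, ...]. A call has exactly 8 rows; each row is the pose to reach, as a shift and turn from the pose commanded when the call began, along the tool's axes at that moment; what a row does not reach only later rows make up. A row lasts 1/8 s, in which the tool goes at most 62.5 mm and 10.7 degrees, less where a joint would pass 70% of its speed; a pose out of reach is approached as far as the arm can. A call with a number of a shift or a turn outside -1 to 1 is refused whole. A call with a gripper value outside its range is refused whole. The fingers move at their own pace and stop on an object; "newtons" is the grip in N (left out, the last holds). Time passes only in rows, so rows that repeat a pose let the fingers close, or fill a call up. It gives the time, the measured TCP pose, the force, the opening and the grip force at its end, in the units of the state.
- ctrl.get_state(): the state, without advancing time (a new reading comes with each control period).
- ctrl.get_image(name): name is "scene" or "top" or "wrist"; returns a dict with "pixels" (384x512x3 uint8, red, green, blue), "fx", "fy", "cx", "cy" (pixels), "dist" ([k1, k2, p1, p2, k3] as OpenCV has them; the pictures are not rectified), "xyz" and "rotation" of the camera in the world; the wrist camera has in their place "tool_from_camera" (4x4, takes a point from camera to tool coordinates, whose origin is the TCP and whose axes are the flange's). Camera axes: x right, y up, looking along -z (the intrinsics and any distortion apply to the point x, -y, -z); pixel columns grow to the right and rows downward; lengths in m; the calibration is good to about 2 mm. A picture is of the moment at which its call begins: read the wrist's pose just before it. There is no depth.
- ctrl.close_job(): hands the job in; it is judged then, once.
The state is a dict: "time": time; "joint_positions": joint angles; "qd": joint speeds; "joint_torque": joint torques, N m; "position": TCP position; "tool_rot": TCP orientation; "ft_force": force on the tool from outside, world axes, zero at the start; "torque": the same for the moment, N m; "grip_width": opening from 0.0 (shut) to 1.0 (fully open); "grip_force": force on a finger pad.
Only numpy, scipy, OpenCV 4.12 (cv2) and the standard library are available. Lean on these libraries where they do the work, as an engineer would, in place of code of your own. Each camera call takes 0.05 s, during which the arm holds its last target. There are 200 camera calls.

## Task

Show the apprentice what to stop out next on the etching plate, without touching anything, as the varnish is wet: with the fingers pointing down, hold the fingertips a few centimetres above the open jar for two seconds, then likewise above the slim pointed brush, and last above the bare ring on the plate. Finish still pointing at the ring. So as not to mislead him, do not bring the fingers down towards any other pot, brush or bare shape.

Things in the scene. Friction and masses are not known exactly. Their poses are not given: they have to be found in the camera images.
- open_jar: The open, wide-mouthed jar of varnish: the only pot without a lid. Dark, round, 62 mm across, 70 mm high, mouth 46 mm inside, varnish 27 mm below the rim. Stands loose and upright; origin at the centre of its underside, z up; the rim lies 70 mm above it.
- lidded_jar: A jar like the open one, closed with a ribbed steel screw lid. 62 mm across, 72 mm high. Origin at the centre of its underside. Not the one to point at.
- squeeze_bottle: A dark squeeze bottle with a narrow cone spout, 50 mm across, 125 mm high to the spout's tip, the tallest pot. Origin at the centre of its underside. Not to be pointed at.
- tin: A low bare-metal tin with a press-in lid, 70 mm across, 59 mm high. Origin at the centre of its underside. Not to be pointed at. The four pots stand about 100 mm apart, centre to centre, two by two on a plywood board 200 mm square and 12 mm thick; which stands where varies.
- slim_brush: The slim pointed brush: round thin wooden handle, hair tapering to a point, 190 mm long, 10 mm thick. Lies loose; origin at the middle of its length, on its underside; x along the brush towards the hair, z up. The whole brush counts: anywhere above it is above the brush.
- flat_brush: A flat brush with a wide square end, 190 mm long, 34 mm wide, 12 mm thick. Same origin and axes. Not to be pointed at.
- stencil_brush: A thick round brush with a blunt end, 190 mm long, 22 mm thick. Same origin and axes. Not to be pointed at. The three brushes lie side by side, about 62 mm apart, in a white enamel tray 250 x 200 mm with a 16 mm high rim; their order varies.
- plate: The etching plate under wet dark varnish, 220 (x) x 180 (y) x 2 mm, fixed flat on the bench between the pots and the brushes, which may stand on either side. Origin at the centre of its underside. Its four bare-metal shapes lie two by two, about 100 mm apart along its x and 84 mm along its y, in varying order. A scraper, 17 mm thick, lies loose between robot and plate; leave it alone.
- ring: The bare ring on the plate: 48 mm outside, 26 mm inside, dark in the middle, flat. Origin at its centre, on the plate's top face (2 mm above the bench), z up.
- disc: A bare full disc on the plate, 40 mm across, flat. Origin at its centre. Not to be pointed at.
- bar: A bare straight bar on the plate, 56 x 16 mm, flat. Origin at its centre. Not to be pointed at.
- cross: A bare equal-armed cross on the plate, 46 mm over its arms, flat. Origin at its centre. Not to be pointed at.
Mind the look-alikes: they are no part of the job. Leave any orange or yellow look-alike of the open_jar alone.

How it is judged:
On the way, in this order (a step that is already met when the one before it is completed fails the run):
1. pointing down at the open jar, fingertips just above its mouth (horizontal distance between the grasp point and open_jar below 0.03 m and z of the grasp point in the frame of open_jar between 0.09 and 0.17 m and angle between the grasp point's own z axis and vertical above 2.34 rad), for 1.5 s.
2. pointing down at the slim pointed brush, fingertips just above it (x of the grasp point in the frame of slim_brush between -0.105 and 0.105 m and y of the grasp point in the frame of slim_brush between -0.02 and 0.02 m and z of the grasp point in the frame of slim_brush between 0.03 and 0.11 m and angle between the grasp point's own z axis and vertical above 2.34 rad), for 1.5 s.
3. pointing down at the bare ring on the plate, fingertips just above it (horizontal distance between the grasp point and ring below 0.03 m and z of the grasp point in the frame of ring between 0.021 and 0.101 m and angle between the grasp point's own z axis and vertical above 2.34 rad), for 1.5 s.
At the end, for the whole second after the job is handed in: The tool point is over the ring: within 30 mm of its centre seen from above, 20 to 100 mm above it (fingertips are about 19 mm lower), fingers within 45 degrees of straight down; no pot or brush has moved by 6 mm (all of step 3 and distance of each of open_jar, lidded_jar, squeeze_bottle, tin, slim_brush, flat_brush, stencil_brush from where it was at the start of the episode below 0.006 m and linear speed of each of open_jar, slim_brush below 0.02 m/s); the robot touches nothing.
It fails at once if the robot touches something (contact force between any of the arm, the fingers and anything else above 0.5 N).
It fails at once if a pot or brush is lifted, carried or pushed (distance of any of open_jar, lidded_jar, squeeze_bottle, tin, slim_brush, flat_brush, stencil_brush from where it was at the start of the episode above 0.01 m).
It fails at once if the tool point comes down over another pot (within 30 mm of its axis and less than 70 mm above its top) ((horizontal distance between the grasp point and lidded_jar below 0.03 m and z of the grasp point in the frame of lidded_jar below 0.142 m) or (horizontal distance between the grasp point and squeeze_bottle below 0.03 m and z of the grasp point in the frame of squeeze_bottle below 0.195 m) or (horizontal distance between the grasp point and tin below 0.03 m and z of the grasp point in the frame of tin below 0.129 m)).
It fails at once if the tool point comes down over another brush (less than 70 mm above it) ((x of the grasp point in the frame of flat_brush between -0.095 and 0.095 m and y of the grasp point in the frame of flat_brush between -0.022 and 0.022 m and z of the grasp point in the frame of flat_brush below 0.082 m) or (x of the grasp point in the frame of stencil_brush between -0.095 and 0.095 m and y of the grasp point in the frame of stencil_brush between -0.02 and 0.02 m and z of the grasp point in the frame of stencil_brush below 0.092 m)).
It fails at once if the tool point comes down over another bare shape (within 30 mm of its centre and less than 70 mm above) ((horizontal distance between the grasp point and disc below 0.03 m and z of the grasp point in the frame of disc below 0.071 m) or (horizontal distance between the grasp point and bar below 0.03 m and z of the grasp point in the frame of bar below 0.071 m) or (horizontal distance between the grasp point and cross below 0.03 m and z of the grasp point in the frame of cross below 0.071 m)).
It also fails if it takes over 64 s, if anything falls off the work surface, if the arm or the gripper's body presses on something with over 40 N, if the wrist force passes 120 N, or if a joint passes its speed limit or range.

## Working session

There is one attempt and no reset: what is moved stays moved. The work goes in short steps, Python scripts to look and compute and a tool call to move; the robot and the scene stay as the last step left them, time stands still between calls to the robot, and variables do not carry over. Pictures are saved under pics/ and viewed, at most 10 in all, crops included, and the job is handed in when it is done.

Besides the shell and the picture viewer there is one more tool, called in YAML: its name, and indented under it one key for each argument. jog_arm: Moves the arm, as the interface text tells. Its arguments: {"type":"object","properties":{"moves":{"type":"array"},"newtons":{"type":"number"}},"required":["moves"]}

```bash
mkdir -p pics; cat > h.py <<'E'
import numpy as np, cv2
from scipy.spatial.transform import Rotation as R
from bench import ctrl
def rot(r):
    r=np.array(r,float)
    return r if r.shape==(3,3) else (R.from_rotvec(r).as_matrix() if r.size==3 else R.from_quat(r).as_matrix())
def get(n):
    s=ctrl.get_state(); im=ctrl.get_image(n)
    if n=="wrist":
        T=np.eye(4);T[:3,:3]=rot(s["tool_rot"]);T[:3,3]=s["position"];T=T@np.array(im["tool_from_camera"])
        im["P"],im["Rm"]=T[:3,3],T[:3,:3]
    else: im["P"],im["Rm"]=np.array(im["xyz"]),rot(im["rotation"])
    return im
def pt(im,u,v,z):
    K=np.array([[im["fx"],0,im["cx"]],[0,im["fy"],im["cy"]],[0,0,1]])
    x,y=cv2.undistortPoints(np.array([[[u,v]]],float),K,np.array(im["dist"],float))[0,0]
    d=im["Rm"]@np.array([x,-y,-1]); return im["P"]+d*(z-im["P"][2])/d[2]
def save(im,f): cv2.imwrite("pics/"+f,cv2.cvtColor(im["pixels"],cv2.COLOR_RGB2BGR))
E
python3 - <<'E'
from h import *
import pickle
s=ctrl.get_state();print(s)
for n in("top","scene"):
    im=get(n);save(im,n+".png");pickle.dump(im,open(n+".pkl","wb"));print(n,im["xyz"],im["rotation"],im["fx"],im["dist"])
E
```

```text
{'time': 0.0, 'joint_positions': array([ 1.2200644 ,  0.32184938, -0.07009541,  1.45165218,  0.02259089,
        1.37079287, -0.05687464]), 'qd': array([-9.28444365e-04, -8.00316504e-04,  6.66771429e-04, -1.32800443e-05,
       -1.65202864e-03,  1.93122844e-05, -1.41102936e-04]), 'joint_torque': array([-2.88895499e-04, -4.91295254e+01, -4.04369496e-01, -3.12530100e+01,
       -6.40480220e-02,  4.38670255e-02,  2.12813875e-04]), 'position': array([ 0.23169809, -0.60675859,  0.24015588]), 'tool_rot': array([-3.08761532e+00, -5.69663645e-01,  6.75048170e-04]), 'ft_force': array([ 0.29881628, -0.5989817 ,  1.17597797]), 'torque': array([0.07245819, 0.06969922, 0.05103695]), 'grip_force': 0.0, 'grip_width': 1.0018078552033003}
top [0.41726495 0.05850607 0.93981494] [ 0.12608706 -0.0984508  -1.56479535] 358.8258678099085 [-0.06190239  0.          0.          0.          0.        ]
scene [ 1.37116244 -0.43169503  0.9817963 ] [0.70831389 0.42413776 0.97039634] 408.4064458148399 [-0.10686294  0.          0.          0.          0.        ]
```

View pics/top.png

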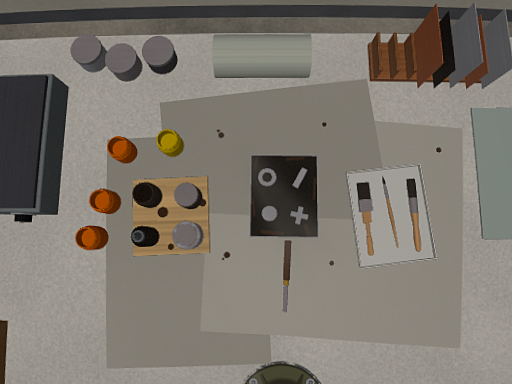

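View pics/scene.png

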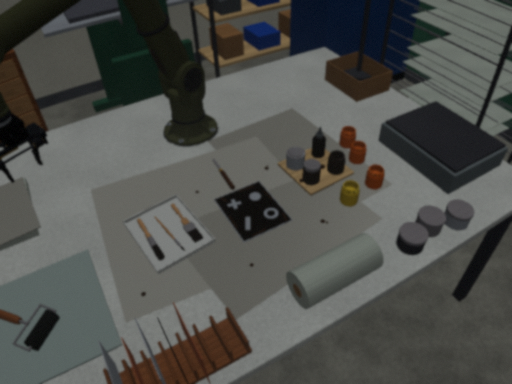

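The top view shows these candidates.
- **Pots:** dark pot at (147,194), grey-lidded pots at (187,195) and (187,235), spouted bottle at (145,236). Orange and yellow look-alikes stand at (121,149), (104,200), (91,237) and (169,142).
- **Brushes:** flat (366,217), thin pointed (390,212), thick (413,215).
- **Shapes:** ring (267,177), bar (300,178), disc (269,213), cross (299,215).

My choices are the pot at (147,194), the brush at (390,212) and the ring at (267,177). I'll check them in one close crop.

```bash
python3 - <<'E'
from h import *
import pickle
im=pickle.load(open("top.pkl","rb"));p=im["pixels"][...,::-1]
a=cv2.resize(p[170:265,125:215],None,fx=4,fy=4,interpolation=3);b=cv2.resize(p[160:255,345:440],None,fx=4,fy=4,interpolation=3)
cv2.imwrite("pics/crop.png",np.hstack([np.clip(a*1.8,0,255).astype('uint8'),b]))
for n,u,v,z in [("jar",147,194,.082),("jarbase",147,194,.012),("lid",187,195,.084),("sq",145,236,.08),("tin",187,235,.071),("slim",390,212,.008),("slimtip",384,178,.008),("slimend",397,247,.008),("flat",366,217,.01),("sten",413,215,.01),("ring",267,177,.002),("bar",300,178,.002),("disc",269,213,.002),("cross",299,215,.002)]:
    print(n,pt(im,u,v,z).round(3))
g=cv2.cvtColor(p,cv2.COLOR_BGR2GRAY);m=(g[158:234,253:315]>90).astype('uint8')
n,l,st,c=cv2.connectedComponentsWithStats(m)
for k in range(1,n):
    if st[k,4]>30: print(st[k],c[k]+[253,158],pt(im,*(c[k]+[253,158]),.002).round(3))
E
```

```text
jar [0.528 0.329 0.082]
jarbase [0.537 0.351 0.012]
lid [0.525 0.23  0.084]
sq [0.426 0.33  0.08 ]
tin [0.43  0.23  0.071]
slim [ 0.491 -0.285  0.008]
slimtip [ 0.581 -0.274  0.008]
slimend [ 0.401 -0.3    0.008]
flat [ 0.478 -0.221  0.01 ]
sten [ 0.483 -0.345  0.01 ]
ring [0.584 0.035 0.002]
bar [ 0.582 -0.052  0.002]
disc [0.489 0.03  0.002]
cross [ 0.484 -0.048  0.002]
[  5  10  18  18 175] [266.52571429 176.75428571] [0.585 0.036 0.002]
[ 40  10  14  20 121] [299.38842975 177.30578512] [ 0.584 -0.051  0.002]
[  9  48  15  15 183] [268.91803279 212.8852459 ] [0.489 0.03  0.002]
[ 37  49  18  17 147] [298.82993197 214.91836735] [ 0.484 -0.048  0.002]
```

View pics/crop.png

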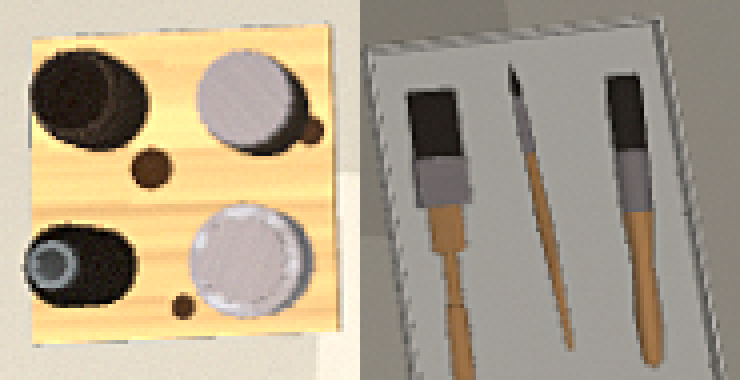

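The crop confirms it. The pot at (144,193) is the only one without a lid, the middle brush (tip 383,176, end 397,247) is the slim pointed one, and the ring is at (266.5,177). I'll set off high towards the jar with the fingers nearly shut.

jog_arm:
  moves: [0.08,-0.04,0,0,0,0,-0.8,0.22,-0.12,-0.01,0,0,0,-0.8,0.37,-0.2,-0.02,0,0,0,-0.8,0.53,-0.29,-0.03,0,0,0,-0.8,0.69,-0.38,-0.04,0,0,0,-0.8,0.83,-0.46,-0.05,0,0,0,-0.8,0.93,-0.51,-0.05,0,0,0,-0.8,0.98,-0.54,-0.05,0,0,0,-0.8]

```text
time: 1.1
position: [0.45, -0.349, 0.256]
tool_rot: [-3.088, -0.574, 0.0]
ft_force: [-0.3, -0.7, 0.5]
grip_width: 0.173
grip_force: 0.0
```

jog_arm:
  moves: [0.05,-0.07,0,0,0,0,-0.8,0.13,-0.19,0,0,0,0,-0.8,0.22,-0.33,0,0,0,0,-0.8,0.31,-0.46,0,0,0,0,-0.8,0.4,-0.6,0,0,0,0,-0.8,0.48,-0.72,0,0,0,0,-0.8,0.54,-0.81,0,0,0,0,-0.8,0.57,-0.85,0,0,0,0,-0.8]

```text
time: 2.1
position: [0.5175, -0.0509, 0.2561]
tool_rot: [3.089, 0.572, -0.001]
ft_force: [-0.7, 0.0, -0.0]
grip_width: 0.096
grip_force: 0.0
```

jog_arm:
  moves: [0.04,-0.07,0,0,0,0,-0.8,0.1,-0.19,0,0,0,0,-0.8,0.16,-0.33,0,0,0,0,-0.8,0.22,-0.46,0,0,0,0,-0.8,0.28,-0.58,0,0,0,0,-0.8,0.33,-0.69,0,0,0,0,-0.8,0.37,-0.77,0,0,0,0,-0.8,0.39,-0.81,0,0,0,0,-0.8]

```text
time: 3.1
position: [0.5405, 0.2168, 0.2557]
tool_rot: [3.089, 0.569, -0.001]
ft_force: [0.3, 0.2, -0.3]
grip_width: 0.102
grip_force: 0.0
```

```bash
python3 - <<'E'
from h import *
import pickle
im=get("wrist");save(im,"w1.png");pickle.dump(im,open("w1.pkl","wb"));print(ctrl.get_state()["position"],im["P"])
t=pickle.load(open("top.pkl","rb"))
print(pt(t,143.7,193,.082),pt(t,186.3,192.5,.084))
E
```

```text
[0.54028547 0.21830739 0.25579186] [0.6195765  0.24724146 0.39921076]
[0.53020456 0.33747901 0.082     ] [0.53140601 0.23230743 0.084     ]
```

View pics/w1.png

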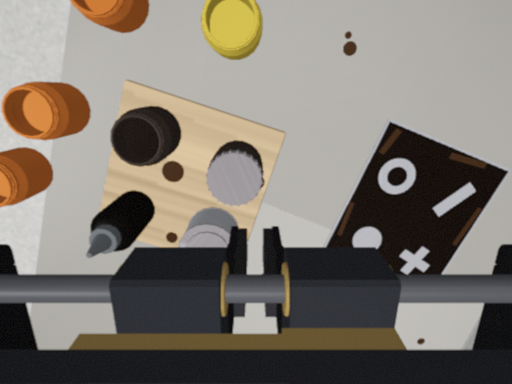

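The wrist view shows the open jar's rim centred near (141,137), the ribbed lid at (235,177), the spout at (97,243) and the ring at (397,176). That confirms the choice of jar.

```bash
python3 - <<'E'
from h import *
import pickle
t=pickle.load(open("w1.pkl","rb"))
print(pt(t,141,137,.082),pt(t,397,176,.002),pt(t,235,177,.084))
s=ctrl.get_state();M=rot(s["tool_rot"])
for z in(.256,.145):print(M.T@(np.array([.529,.337,z])-s["position"])/.3)
E
```

```text
[0.53565127 0.33698519 0.082     ] [0.58404504 0.03499808 0.002     ] [0.53066139 0.23501874 0.084     ]
[ 1.06340513e-01 -3.82935768e-01 -3.34906235e-04]
[ 0.10643145 -0.38256375  0.3696649 ]
```

jog_arm:
  moves: [0.02,-0.07,0,0,0,0,-0.8,0.06,-0.19,0,0,0,0,-0.8,0.1,-0.31,0,0,0,0,-0.8,0.115,-0.38,0.03,0,0,0,-0.8,0.115,-0.38,0.13,0,0,0,-0.8,0.115,-0.38,0.25,0,0,0,-0.8,0.115,-0.38,0.34,0,0,0,-0.8,0.115,-0.38,0.37,0,0,0,-0.8]

```text
time: 4.15
position: [0.5319, 0.3329, 0.143]
tool_rot: [3.088, 0.566, -0.005]
ft_force: [0.3, -1.2, 0.6]
grip_width: 0.101
grip_force: 0.0
```

jog_arm:
  moves: [0,0,0,0,0,0,-0.8,0,0,0,0,0,0,-0.8,0,0,0,0,0,0,-0.8,0,0,0,0,0,0,-0.8,0,0,0,0,0,0,-0.8,0,0,0,0,0,0,-0.8,0,0,0,0,0,0,-0.8,0,0,0,0,0,0,-0.8]

```text
time: 5.15
position: [0.5316, 0.3357, 0.1452]
tool_rot: [3.089, 0.57, -0.0]
ft_force: [0.8, -0.1, -0.0]
grip_width: 0.1
grip_force: 0.0
```

jog_arm:
  moves: [0,0,0,0,0,0,-0.8,0,0,0,0,0,0,-0.8,0,0,0,0,0,0,-0.8,0,0,0,0,0,0,-0.8,0,0,0,0,0,0,-0.8,0,0,0,0,0,0,-0.8,0,0,0,0,0,0,-0.8,0,0,0,0,0,0,-0.8]

```text
time: 6.15
position: [0.5317, 0.3358, 0.1452]
tool_rot: [3.089, 0.57, -0.0]
ft_force: [-0.3, 0.1, -0.4]
grip_width: 0.105
grip_force: 0.0
```

jog_arm:
  moves: [0,0,0,0,0,0,-0.8,0,0,0,0,0,0,-0.8,0,0,0,0,0,0,-0.8,0,0,-0.06,0,0,0,-0.8,0,0,-0.18,0,0,0,-0.8,0,0,-0.29,0,0,0,-0.8,0,0,-0.36,0,0,0,-0.8,0,0,-0.37,0,0,0,-0.8]

```text
time: 7.15
position: [0.5324, 0.3367, 0.2592]
tool_rot: [-3.088, -0.57, -0.007]
ft_force: [0.2, -1.1, -0.7]
grip_width: 0.101
grip_force: 0.0
```

jog_arm:
  moves: [-0.04,0.07,0,0,0,0,-0.8,-0.1,0.19,0,0,0,0,-0.8,-0.16,0.33,0,0,0,0,-0.8,-0.22,0.46,0,0,0,0,-0.8,-0.28,0.6,0,0,0,0,-0.8,-0.34,0.74,0,0,0,0,-0.8,-0.38,0.85,0,0,0,0,-0.8,-0.4,0.9,0,0,0,0,-0.8]

```text
time: 8.15
position: [0.5155, 0.0383, 0.2557]
tool_rot: [3.09, 0.565, -0.002]
ft_force: [0.1, 0.1, -0.5]
grip_width: 0.101
grip_force: 0.0
```

jog_arm:
  moves: [-0.04,0.07,0,0,0,0,-0.8,-0.1,0.21,0,0,0,0,-0.8,-0.17,0.36,0,0,0,0,-0.8,-0.24,0.51,0,0,0,0,-0.8,-0.31,0.67,0,0,0,0,-0.8,-0.39,0.83,0,0,0,0,-0.8,-0.44,0.94,0,0,0,0,-0.8,-0.46,0.98,0,0,0,0,-0.8]

```text
time: 9.15
position: [0.4916, -0.2844, 0.2555]
tool_rot: [-3.089, -0.567, 0.001]
ft_force: [0.0, 0.4, 0.2]
grip_width: 0.102
grip_force: 0.0
```

```bash
python3 - <<'E'
from h import *
import pickle
im=get("wrist");save(im,"w2.png");pickle.dump(im,open("w2.pkl","wb"));print(ctrl.get_state()["position"])
E
```

```text
[ 0.49151535 -0.28499901  0.25556182]
```

View pics/w2.png

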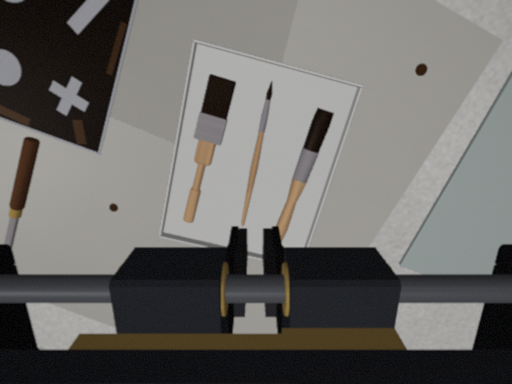

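The slim brush runs from its tip at (270,84) to its end at (243,224), with the flat brush on the left and the stencil brush on the right.

```bash
python3 - <<'E'
from h import *
import pickle
t=pickle.load(open("w2.pkl","rb"))
a,b=pt(t,270,84,.008),pt(t,243,224,.008);print(a,b,(a+b)/2,np.linalg.norm(a-b))
s=ctrl.get_state();M=rot(s["tool_rot"]);c=(a+b)/2;c[2]=.075
print(M.T@(c-s["position"])/.3)
E
```

```text
[ 0.58158159 -0.26905106  0.008     ] [ 0.40232897 -0.30101506  0.008     ] [ 0.49195528 -0.28503306  0.008     ] 0.18208019479596796
[0.00165644 0.00095125 0.6018715 ]
```

Already over the brush, so I'll go straight down to z≈0.075, hold, then rise.

jog_arm:
  moves: [0,0,0.04,0,0,0,-0.8,0,0,0.12,0,0,0,-0.8,0,0,0.22,0,0,0,-0.8,0,0,0.33,0,0,0,-0.8,0,0,0.44,0,0,0,-0.8,0,0,0.53,0,0,0,-0.8,0,0,0.58,0,0,0,-0.8,0,0,0.6,0,0,0,-0.8]

```text
time: 10.2
position: [0.492, -0.2816, 0.0755]
tool_rot: [-3.088, -0.573, 0.001]
ft_force: [0.5, -1.0, -0.2]
grip_width: 0.101
grip_force: 0.0
```

jog_arm:
  moves: [0,0,0,0,0,0,-0.8,0,0,0,0,0,0,-0.8,0,0,0,0,0,0,-0.8,0,0,0,0,0,0,-0.8,0,0,0,0,0,0,-0.8,0,0,0,0,0,0,-0.8,0,0,0,0,0,0,-0.8,0,0,0,0,0,0,-0.8]

```text
time: 11.2
position: [0.4918, -0.2832, 0.0762]
tool_rot: [3.089, 0.57, -0.0]
ft_force: [-0.3, -0.2, -0.1]
grip_width: 0.1
grip_force: 0.0
```

jog_arm:
  moves: [0,0,0,0,0,0,-0.8,0,0,0,0,0,0,-0.8,0,0,0,0,0,0,-0.8,0,0,0,0,0,0,-0.8,0,0,0,0,0,0,-0.8,0,0,0,0,0,0,-0.8,0,0,0,0,0,0,-0.8,0,0,0,0,0,0,-0.8]

```text
time: 12.2
position: [0.4919, -0.2832, 0.0763]
tool_rot: [3.089, 0.57, 0.0]
ft_force: [-0.1, -0.3, -0.6]
grip_width: 0.099
grip_force: 0.0
```

jog_arm:
  moves: [0,0,0,0,0,0,-0.8,0,0,-0.04,0,0,0,-0.8,0,0,-0.12,0,0,0,-0.8,0,0,-0.22,0,0,0,-0.8,0,0,-0.33,0,0,0,-0.8,0,0,-0.43,0,0,0,-0.8,0,0,-0.48,0,0,0,-0.8,0,0,-0.5,0,0,0,-0.8]

```text
time: 13.2
position: [0.4921, -0.2833, 0.2272]
tool_rot: [3.088, 0.57, 0.001]
ft_force: [0.2, -0.2, -0.4]
grip_width: 0.096
grip_force: 0.0
```

jog_arm:
  moves: [0.05,-0.06,0,0,0,0,-0.8,0.14,-0.18,0,0,0,0,-0.8,0.24,-0.32,0,0,0,0,-0.8,0.34,-0.46,0,0,0,0,-0.8,0.45,-0.6,0,0,0,0,-0.8,0.56,-0.75,0,0,0,0,-0.8,0.63,-0.84,0,0,0,0,-0.8,0.66,-0.88,0,0,0,0,-0.8]

```text
time: 14.2
position: [0.5822, 0.0366, 0.2251]
tool_rot: [-3.087, -0.575, 0.003]
ft_force: [0.4, -0.2, 0.1]
grip_width: 0.097
grip_force: 0.0
```

```bash
python3 - <<'E'
from h import *
im=get("wrist");save(im,"w3.png");s=ctrl.get_state();print(s["position"])
print(rot(s["tool_rot"]).T@(np.array([.5845,.0355,.068])-s["position"])/.3)
E
```

```text
[0.58247989 0.03748835 0.22527812]
[0.00425945 0.00969852 0.52423853]
```

View pics/w3.png

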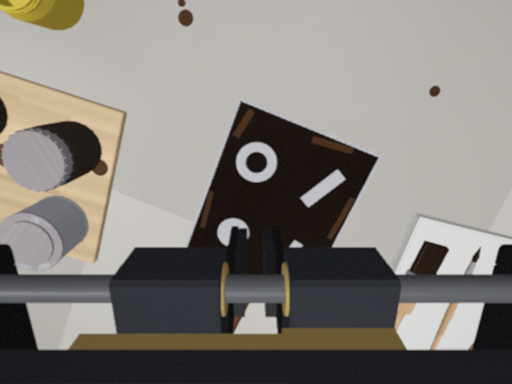

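The ring is at (257,162), ahead of the fingers and centred on the camera's axis. All three position estimates agree, so I'll go down.

jog_arm:
  moves: [0,0,0.04,0,0,0,-0.8,0,0.01,0.11,0,0,0,-0.8,0,0.01,0.2,0,0,0,-0.8,0,0.01,0.3,0,0,0,-0.8,0,0.01,0.39,0,0,0,-0.8,0,0.01,0.46,0,0,0,-0.8,0,0.01,0.51,0,0,0,-0.8,0,0.01,0.52,0,0,0,-0.8]

```text
time: 15.25
position: [0.5827, 0.0297, 0.0688]
tool_rot: [3.09, 0.567, -0.004]
ft_force: [0.1, -0.8, -0.1]
grip_width: 0.101
grip_force: 0.0
```

jog_arm:
  moves: [0,0,0,0,0,0,-0.8,0,0,0,0,0,0,-0.8,0,0,0,0,0,0,-0.8,0,0,0,0,0,0,-0.8,0,0,0,0,0,0,-0.8,0,0,0,0,0,0,-0.8,0,0,0,0,0,0,-0.8,0,0,0,0,0,0,-0.8]

```text
time: 16.25
position: [0.5837, 0.0313, 0.0702]
tool_rot: [3.089, 0.57, -0.0]
ft_force: [0.5, 0.1, -0.3]
grip_width: 0.097
grip_force: 0.0
```

jog_arm:
  moves: [0,0,0,0,0,0,-0.8,0,0,0,0,0,0,-0.8,0,0,0,0,0,0,-0.8,0,0,0,0,0,0,-0.8,0,0,0,0,0,0,-0.8,0,0,0,0,0,0,-0.8,0,0,0,0,0,0,-0.8,0,0,0,0,0,0,-0.8]

```text
time: 17.25
position: [0.5837, 0.0313, 0.0702]
tool_rot: [3.089, 0.57, -0.0]
ft_force: [-0.0, 0.8, -0.1]
grip_width: 0.104
grip_force: 0.0
```

```bash
python3 - <<'E'
from h import *
save(get("wrist"),"w4.png");print(ctrl.get_state()["position"])
E
```

```text
[0.5837453  0.03129524 0.07026151]
```

View pics/w4.png

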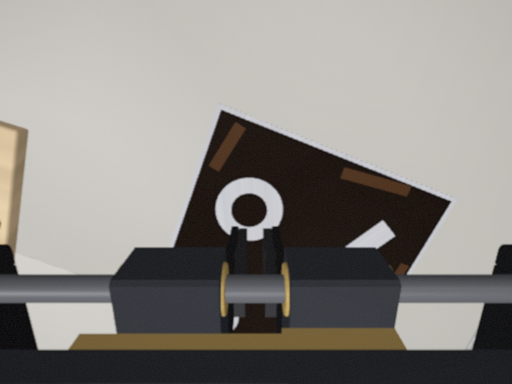

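The fingers hang just over the ring, which is at (249,209). TCP is 4 mm from its centre and has held there for two seconds, so I'm handing in.

```bash
python3 -c "
from bench import ctrl
print(ctrl.close_job())"
```

```text
the job is handed in; nothing more can be done
None
```

The arm pointed at the open jar, the slim pointed brush and then the ring, holding about two seconds above each. I handed the job in still pointing at the ring, with no sign of contact; the hand-in gave no verdict.

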